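# Move the last oat biscuit to the cooling rack with the turner

### The arm

A 6-joint arm with a two-finger parallel gripper is mounted at the origin on a cart in front of the work surface, level with it; the furniture and walls round the work are solid. World frame = base frame: x ahead of the robot, y to its left, z up, the work surface at z = 0. Lengths are in mm, angles in rad, forces in N, time in s.
With the tool pointing down it reaches from about 350 to 775 mm from the base axis. Payload 5.5 kg.
Tool frame: the origin (TCP) lies at the centre of the arm's flange, where the gripper is bolted on; the fingertips stand 173 mm ahead of it and the grasp point (between the pads) lies 155 mm ahead of it; z points along the fingers, y is the line along which they close (so a half turn about z gives the same grasp; the last joint's range is limited). The gripper opens to 85 mm and grips with 20 to 120 N. Pads are 22 mm wide; open, the fingers measure 114 mm over their backs; the gripper's body (76 mm by 85 mm) begins 54 mm behind the grasp point. The pads swing forward as they close: fully open they stand 13 mm farther back than shut.
Start: joints at [0.976, 0.313, 0.046, 1.304, 0, 1.431], TCP at [252.608, 516.568, 404.723] pointing down, gripper open.
Joint ranges: [-2.76, 2.76], [-0.86, 1.69], [-1.03, 1.26], [-2.2, 2.34], [-1.47, 1.5], [-3.14, 3.14]. Speed limits (rad/s): [2.57, 2.57, 3.14, 3.14, 3.14, 3.14].

### API

Orientations are given as a 3x3 rotation matrix whose columns are the frame's x, y, z axes.
In Python, from rig import r gives the robot as it stands.
- The arm moves only by the shell command python3 drive.py [FORCE], which reads ROWS from standard input. ROWS is a JSON object whose key "steps" holds a list of rows, 1 to 8 of them, each of 7 numbers: a rotation vector rx, ry, rz in units of 0.1 rad, then dx, dy, dz in units of 5 mm, then the finger opening in mm; each row shifts and turns the commanded pose from where the row before left it, along the tool's axes as they then stand; what a row does not reach is not made up. A row lasts 1/12 s, in which the tool goes at most 41.7 mm and 0.125 rad, less where a joint would pass 70% of its speed; a pose out of reach is approached as far as the arm can. The fingers move at their own pace and stop on an object; FORCE is the grip in N (left out, the last holds). Time passes only in rows, so rows that do not move let the fingers close. It prints the time, the measured TCP pose, the force, the opening and the grip force at its end. Input that does not fit is refused with a message, and nothing moves.
- r.observe(): the state, without advancing time (a new reading comes with each control period).
- r.grab_frame(name): name is "scene" or "top" or "wrist"; returns a dict with "frame" (400x640x3 uint8, blue, green, red), "mtx" (3x3 intrinsics, pixels), "k1" (the pictures are not rectified: a ray, as slopes to the right and down, at radius r is drawn at 1 + k1 r^2 times it, then the intrinsics apply), "world_to_cam" (4x4, takes a point from world to camera coordinates). Camera axes: x right, y down, z forward; pixel columns grow to the right and rows downward; lengths in mm; the calibration is good to about 2 mm. A picture is of the moment at which its call begins. There is no depth.
- r.sign_off(): hands the job in; it is judged then, once.
The state is a dict: "time_s": time; "joint_positions": joint angles; "dq": joint speeds; "effort": joint torques, N m; "ee_pos": TCP position; "orientation": TCP orientation; "wrist_force": force on the tool from outside, world axes, zero at the start; "wrist_torque": the same for the moment, N m; "opening": finger opening in mm; "gripper_force": force on a finger pad.
Only numpy, scipy, OpenCV 4.12 (cv2) and the standard library are available. Lean on these libraries where they do the work, as an engineer would, in place of code of your own. Each camera call takes 0.05 s, during which the arm holds its last target. There are 200 camera calls.

### The job

The last oat biscuit is still on the baking sheet and hot from the oven, so do not touch it with the gripper: take the turner by its handle, slide the blade under the biscuit (the sheet's raised lip will stop it from running away) and carry it to the wire cooling rack. Set it down gently, right side up and flat, in the free space beside the two biscuits already cooling there, without disturbing them. Then lay the turner down flat on the bare worktop, as you found it, and let go.

Things in the scene. Friction and masses are not known exactly. Their poses are not given: they have to be found in the camera images.
- biscuit: The biscuit to move: a round light-brown oat biscuit with dark raisins, 70 mm across, 11 mm thick, 50 g, alone on the baking sheet; rigid. Its lower edge is bevelled (underside 60 mm across, full 70 mm from 5 mm up), so a thin blade gets under it. Origin: centre of its underside; z up through its top. It slides easily on the sheet when pushed, until it meets the lip.
- sheet: Dark steel baking sheet, fixed: a flat plate 240 mm (its x) by 220 mm (its y), upper face 3 mm above the worktop. Open and flat on three sides; only along its far (+x) edge stands a lip, reaching 19 mm above the worktop, on top of which a narrow flange points outward. Origin: centre of its underside; x points to the lip, z up.
- sheet_lip (a point): Middle of the foot of the lip's inner face, on the sheet's upper face: 117 mm along +x and 3 mm above the sheet's origin. Axes as the sheet's.
- rack: Wire cooling rack, fixed: 200 mm (its x) by 220 mm (its y), upper side of the wires 25 mm above the worktop, 3 mm wires along its x every 17 mm. Origin: centre of its footprint at worktop height, z up. The two cooling biscuits lie on its +y half; its -y half is free (a good middle for the new biscuit is about x 0, y -0.055 m in the rack's frame).
- cooling_far: Oat biscuit of the same make, already cooling on the rack's +y half, farther from the robot. Loose. Origin: centre of its underside.
- cooling_near: Oat biscuit of the same make, already cooling on the rack's +y half, nearer to the robot. Loose. Origin: centre of its underside.
- turner: Small dark steel turner, 160 g, standing on its flat slotted blade on the worktop: blade 70 mm (x) by 66 mm (y), 2 mm thick; behind it a thin neck rises steeply to a black rubber handle. Origin: centre of the blade's underside; x points forward to the front edge, z up. Its centre of mass lies over the blade.
- turner_grip (a point): Point inside the handle to take it at, 90 mm behind (-x) and 44 mm above the turner's origin. Rubber handle 20 mm wide (y), 18 mm thick, from x -62 mm, height 40 mm, back to x -173 mm, height 56 mm. Close the fingers across its width (turner's y) from above, firmly: 45 N or more keeps it from turning in the grip. Axes as the turner's.
- turner_edge (a point): Middle of the blade's front edge, underside: 35 mm ahead (+x) of the turner's origin. The blade is polished (friction about 0.2): a biscuit stays on it while it is level and moves smoothly, and slides off over this edge once it is tipped some 15 to 20 degrees nose-down. Axes as the turner's.

How it is judged:
By the outcome, as a careful person would: the job done as asked, in the order asked, and still so for the second after the job is handed in, with the robot touching nothing.
It also fails if it takes over 67 s, if anything falls off the work surface, if the arm or the gripper's body presses on something with over 40 N, if the wrist force passes 120 N, or if a joint passes its speed limit or range.

## Working session

There is one attempt and no reset: what is moved stays moved. The work goes in short steps, Python scripts to look and compute and a shell command to move; the robot and the scene stay as the last step left them, time stands still between calls to the robot, and variables do not carry over. Pictures are saved under pics/ and viewed, at most 10 in all, crops included, and the job is handed in when it is done.

```bash
ls; mkdir -p pics; cat > h.py <<'E'
import numpy as np,cv2
from rig import r
def grab(n,save=None):
    f=r.grab_frame(n); f={k:(np.array(v) if k!='k1' else v) for k,v in f.items()}
    if save: cv2.imwrite('pics/'+save,f['frame'])
    return f
def ray(f,u,v):
    K=f['mtx'];d=cv2.undistortPoints(np.array([[[u,v]]],float),K,np.array([f['k1'],0,0,0.]))[0,0]
    T=f['world_to_cam'];R=T[:3,:3];o=-R.T@T[:3,3];w=R.T@np.array([d[0],d[1],1]);return o,w/np.linalg.norm(w)
def onz(f,u,v,z):
    o,d=ray(f,u,v);return o+d*(z-o[2])/d[2]
def tri(a,b):
    (o1,d1),(o2,d2)=a,b
    s=np.linalg.lstsq(np.c_[d1,-d2],o2-o1,rcond=None)[0];p,q=o1+d1*s[0],o2+d2*s[1];return (p+q)/2,np.linalg.norm(p-q)
def proj(f,p):
    T=f['world_to_cam'];c=T[:3,:3]@np.array(p,float)+T[:3,3];x=c[:2]/c[2];x=x*(1+f['k1']*(x@x));return (f['mtx']@np.r_[x,1])[:2]
E
python3 - <<'E'
from h import *
np.set_printoptions(precision=3,suppress=True)
for n in ('scene','top','wrist'):
    f=grab(n,n+'0.png'); T=f['world_to_cam'];print(n,-T[:3,:3].T@T[:3,3],f['k1'],T[2,:3])
print(r.observe())
E
```

```text
drive.py
pics
rig.py
scene [ -32.267 -313.919  876.853] -0.032503654935228485 [ 0.569  0.326 -0.755]
top [ 422.48    63.62  1149.971] -0.03856056994883354 [ 0.139 -0.029 -0.99 ]
wrist [175.265 553.69  373.724] -0.03725453481871178 [ 0.294 -0.145 -0.945]
{'time_s': 0.15, 'joint_positions': array([ 0.976,  0.314,  0.045,  1.304, -0.   ,  1.431]), 'dq': array([ 0.   , -0.002,  0.003, -0.002, -0.001,  0.001]), 'effort': array([  0.002, -48.106,  29.882,   0.014,  -0.   ,   0.   ]), 'ee_pos': array([252.537, 516.435, 404.024]), 'orientation': array([[-0.898,  0.439, -0.001],
       [ 0.439,  0.898, -0.001],
       [ 0.   , -0.001, -1.   ]]), 'wrist_force': array([-0.562, -0.195, -0.355]), 'wrist_torque': array([ 0.017, -0.01 , -0.003]), 'gripper_force': 0.0, 'opening': 85.25987948095832}
```

View pics/top0.png

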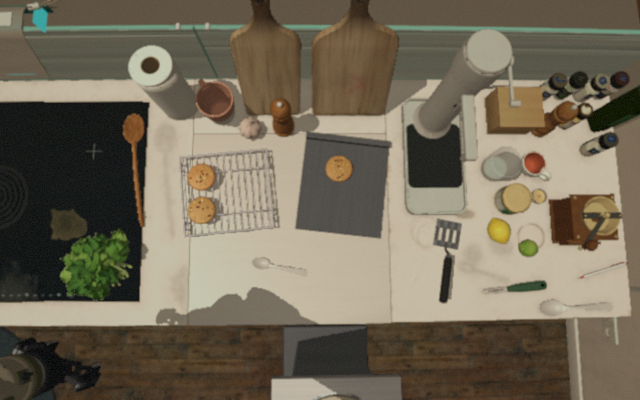

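View pics/scene0.png

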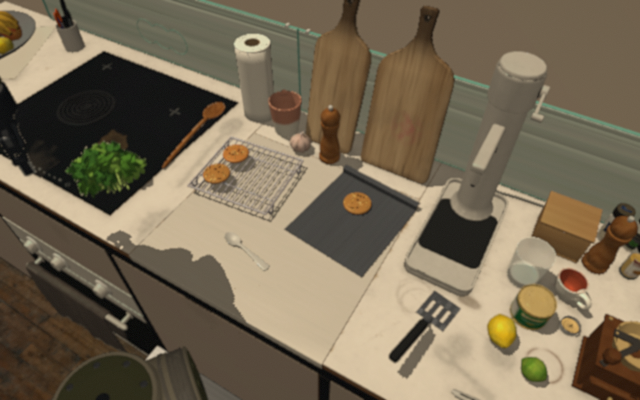

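The top view shows +x up and −y to the right. The turner blade is at (447,235) with its handle running to (446,300). The biscuit is at (339,168), the lip along the top edge from (307,136) to (390,145), the rack around (230,193), and the cooling biscuits at (201,177) and (201,210). The scene view shows the same: turner blade at (438,310), biscuit at (357,203). Next I'll measure by masks and rays.

```bash
python3 - <<'E'
from h import *
t=cv2.imread('pics/top0.png');s=cv2.imread('pics/scene0.png')
a=cv2.resize(t[205:310,405:505],None,fx=4,fy=4,interpolation=cv2.INTER_CUBIC)
b=cv2.resize(s[280:370,380:480],None,fx=4,fy=4,interpolation=cv2.INTER_CUBIC)
c=np.zeros((440,800,3),np.uint8);c[:420,:400]=a;c[:360,400:]=b;cv2.imwrite('pics/c1.png',c)
a=cv2.resize(t[120:250,170:400],None,fx=3.4,fy=3.4,interpolation=cv2.INTER_CUBIC);cv2.imwrite('pics/c2.png',a)
np.set_printoptions(precision=1,suppress=True)
F={n:grab(n) for n in('top','scene')}
for n,f in F.items():
    h=cv2.cvtColor(f['frame'],cv2.COLOR_BGR2HSV)
    m=cv2.inRange(h,(5,90,90),(22,255,255)); m=cv2.morphologyEx(m,cv2.MORPH_CLOSE,np.ones((5,5)));m=cv2.morphologyEx(m,cv2.MORPH_OPEN,np.ones((3,3)))
    for k in cv2.findContours(m,0,2)[0]:
        A=cv2.contourArea(k)
        if 200<A<900:
            (e,ax,an)=cv2.fitEllipse(k); print(n,np.array(e),np.array(ax),onz(f,*e,14),onz(f,*e,36))
E
```

```text
top [201.3 209.9] [26.3 27.6] [562.9 335.2  14. ] [560.1 330.   36. ]
top [520.2 197.4] [26.3 43.8] [ 589.8 -482.6   14. ] [ 586.6 -472.    36. ]
top [201.  176.7] [25.9 27.7] [648.  338.2  14. ] [643.6 332.9  36. ]
top [338.4 168.3] [26.4 26.8] [668.1 -12.   14. ] [663.4 -10.5  36. ]
top [534.  162.3] [19.5 21. ] [ 682.8 -526.7   14. ] [ 677.8 -515.3   36. ]
top [138.4 164.3] [ 21.2 119.6] [681.  499.1  14. ] [676.  490.7  36. ]
top [566.1 113.7] [24.2 24.7] [ 816.2 -626.7   14. ] [ 808.6 -613.4   36. ]
top [218.7 101.3] [26.  35.3] [848.1 298.3  14. ] [839.9 293.7  36. ]
scene [629.2 364.4] [16.6 23.6] [ 563.9 -650.3   14. ] [ 548.7 -641.7   36. ]
scene [620.6 331.5] [33.1 33.8] [ 627.8 -625.8   14. ] [ 610.9 -617.9   36. ]
scene [572.8 279.8] [20.1 29.3] [ 704.3 -517.4   14. ] [ 685.5 -512.2   36. ]
scene [622.9 225.1] [17.1 29.8] [ 921.8 -593.    14. ] [ 897.5 -585.8   36. ]
scene [356.6 202.4] [21.8 28.6] [665.8 -13.3  14. ] [648. -21.  36.]
scene [225.  163.8] [24.2 54.1] [611.6 346.4  14. ] [595.2 329.5  36. ]
scene [208.1 114. ] [12.8 45.5] [752.4 517.2  14. ] [732.4 496.   36. ]
scene [283.6 105.4] [29.6 36.3] [896.9 349.   14. ] [873.2 332.1  36. ]
scene [ 0.5 23.7] [26.  30.7] [ 784.8 1535.7   14. ] [ 763.9 1488.5   36. ]
```

View pics/c1.png

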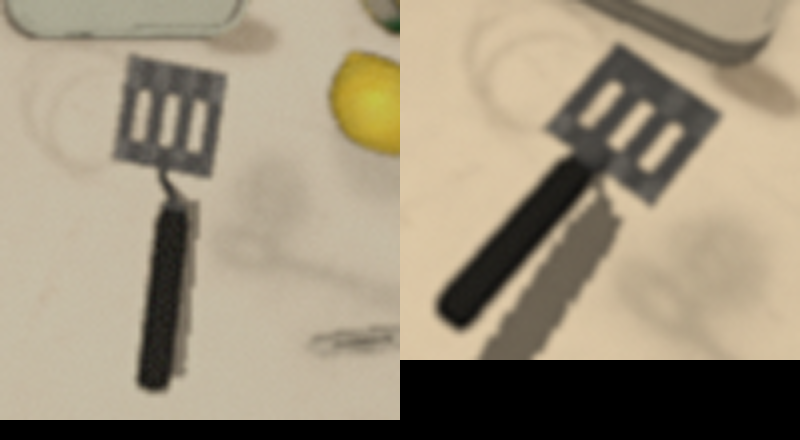

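View pics/c2.png

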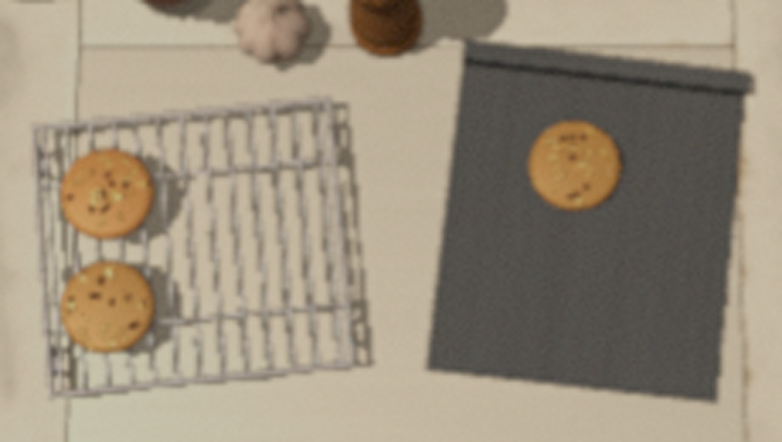

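The first crop shows the blade corners and handle ends clearly in both views. The second gives the sheet and rack corners. Next I'll triangulate them.

```bash
python3 - <<'E'
from h import *
np.set_printoptions(precision=1,suppress=True)
t=grab('top');s=grab('scene')
T={'FL':(130,55),'FR':(226,75),'BR':(207,177),'BL':(113,157),'Hf':(175,205),'Hb':(153,384)}
S={'FL':(618,45),'FR':(720,117),'BR':(655,205),'BL':(548,130),'Hf':(583,167),'Hb':(457,308)}
P={}
for k in T:
    a=ray(t,405+(T[k][0]-1.5)/4,205+(T[k][1]-1.5)/4);b=ray(s,380+(S[k][0]-401.5)/4,280+(S[k][1]-1.5)/4)
    P[k],e=tri(a,b);print(k,P[k],e, onz(t,405+(T[k][0]-1.5)/4,205+(T[k][1]-1.5)/4,2))
c=sum(P[k] for k in('FL','FR','BR','BL'))/4;d=P['FL']+P['FR']-P['BL']-P['BR'];y=np.degrees(np.arctan2(d[1],d[0]));e=P['FL']+P['BL']-P['FR']-P['BR'];y2=np.degrees(np.arctan2(-e[0],e[1]))
hd=P['Hf']-P['Hb'];print('blade',c,'yaw',y,y2,np.degrees(np.arctan2(hd[1],hd[0])),'sizes',np.linalg.norm(d)/2,np.linalg.norm(e)/2)
C={'rack':([(36,125),(345,102),(370,363),(52,397)],25),'lip':([(465,42),(752,75)],19),'lipin':([(467,64),(747,94)],19),'front':([(430,368),(716,400)],3)}
for k,(l,z) in C.items():
    q=np.array([onz(t,170+(x-1.2)/3.4,120+(yy-1.2)/3.4,z) for x,yy in l]);print(k,q,q.mean(0),np.linalg.norm(np.diff(q,axis=0),axis=1), np.degrees(np.arctan2(*(q[0]-q[1])[[0,1]])))
# biscuit
print('bisc',tri(ray(t,338.4,168.3),ray(s,356.6,202.4)))
E
```

```text
FL [ 538.6 -266.1   -1.1] 0.14917263655006738 [ 538.3 -265.3    2. ]
FR [ 525.  -328.2   -1.1] 0.599129847716028 [ 524.8 -327.4    2. ]
BR [ 460.6 -314.6   -2.3] 3.4699074584874356 [ 459.6 -311.7    2. ]
BL [ 473.3 -252.8   -2.1] 0.6304518087999016 [ 473.  -251.4    2. ]
Hf [ 441.2 -278.8   37.3] 1.02664885688348 [ 442.1 -290.1    2. ]
Hb [ 335.2 -255.5   57.6] 1.7050057890917523 [ 330.3 -271.     2. ]
blade [ 499.4 -290.4   -1.6] yaw -11.701233581718322 -11.994871934673158 -12.382057672531415 sizes 66.17968369329104 63.30585499341393
rack [[698.4 389.7  25. ]
 [714.9 159.6  25. ]
 [518.8 140.2  25. ]
 [495.6 371.3  25. ]] [606.9 265.2  25. ] [230.7 197.  232.2] -4.101606016005865
lip [[ 762.9   69.6   19. ]
 [ 736.7 -148.6   19. ]] [749.8 -39.5  19. ] [219.7] 6.847798198276599
lipin [[ 745.7   68.1   19. ]
 [ 721.9 -144.3   19. ]] [733.8 -38.1  19. ] [213.7] 6.401972381018388
front [[ 516.7   97.     3. ]
 [ 491.  -116.6    3. ]] [503.8  -9.8   3. ] [215.1] 6.856307559168871
bisc (array([668.7, -12.1,  10.7]), np.float64(0.2127035339983323))
```

Checks:
- The triangulated blade lies at about z 0, yaw −11.9°, 66×63 mm.
- The handle ends are at heights of 37 and 58 mm.
- The biscuit is at z ≈ 11.
- The rack is about 230×200 mm at the outer rims, and the sheet is 218 mm wide.

All of these agree with the given sizes. The grip point is therefore about (411.5, −272, 44), at a reach of 493 mm. I'll go above it.

The rows are not in the units I measure in: shifts go in units of 5 mm and turns go in units of 0.1 rad. I convert before sending: -35 mm is -7, -30 mm is -6, -0.125 rad is -1.25.

```bash
cat >> h.py <<'E'
from scipy.spatial.transform import Rotation as Ro
np.set_printoptions(precision=2,suppress=True)
def Rz(deg): return Ro.from_euler('z',deg,degrees=True).as_matrix()
def delta(p,R=None):
    s=r.observe();A=np.array(s['orientation']);q=Ro.from_matrix(A.T@R).as_rotvec() if R is not None else 0
    print('rotvec',q,'d tool',A.T@(np.array(p)-s['ee_pos']))
DOWN=lambda yaw: Rz(yaw)@np.diag([-1,1,-1.])   # tool y = turner y, tool x=-turner x
def turner_pose(G=None):
    "turner origin from TCP: G=4x4 turner in tool"
    pass
E
echo '{"steps": [[0, 0, -1.25, 0, -2, 0, 85], [0, 0, -1.24, -3, -6, 0, 85], [0, 0, 0, -6, -7, 0, 85], [0, 0, 0, -6, -7, 0, 85], [0, 0, 0, -6, -7, 0, 85], [0, 0, 0, -5, -7, 0, 85], [0, 0, 0, -5, -7, 0, 85], [0, 0, 0, -5, -7, 0, 85]]}' | python3 drive.py
echo '{"steps": [[0, 0, 0, -4, -7.2, 2, 85], [0, 0, 0, -4, -7.2, 2, 85], [0, 0, 0, -4, -7.2, 2, 85], [0, 0, 0, -4, -7.2, 2, 85], [0, 0, 0, -4, -7.2, 2, 85], [0, 0, 0, -4, -7.2, 2, 85], [0, 0, 0, -4, -7.2, 2, 85], [0, 0, 0, 0, -7.2, 2, 85]]}' | python3 drive.py
python3 -c "
from h import *
delta([411.5,-271.9,290],DOWN(-11.8))"
```

```text
time_s: 1.02
ee_pos: [363.5, 248.6, 404.9]
orientation: [[-0.979, 0.204, 0.001], [0.204, 0.979, 0.0], [-0.001, 0.0, -1.0]]
wrist_force: [1.3, -0.3, 0.2]
opening: 85.0
gripper_force: 0.0
time_s: 1.68
ee_pos: [442.5, -58.5, 326.0]
orientation: [[-0.979, 0.205, 0.004], [0.205, 0.979, -0.001], [-0.005, -0.0, -1.0]]
wrist_force: [1.3, -0.5, 0.0]
opening: 84.8
gripper_force: 0.0
rotvec [-0.  0. -0.] d tool [ -13.3  -215.22   36.12]
```

In the tool's units: -36 mm is -7.2, -20 mm is -4.

```bash
echo '{"steps": [[0, 0, 0, 0, -7.2, 0, 85], [0, 0, 0, 0, -7.2, 2, 85], [0, 0, 0, 0, -7.2, 2, 85], [0, 0, 0, 0, -7.2, 2, 85], [0, 0, 0, 0, -7.2, 0, 85], [0, 0, 0, 0, -4, 0, 85], [0, 0, 0, 0, 0, 0, 85], [0, 0, 0, 0, 0, 0, 85]]}' | python3 drive.py
python3 -c "
from h import *
delta([411.5,-271.9,200],DOWN(-11.8))
f=grab('wrist','w1.png')
for p in [(411.5,-271.9,53),(439,-277.6,49),(330,-255,56),(499.4,-290.5,2)]: print(proj(f,p))"
```

```text
time_s: 2.35
ee_pos: [398.8, -252.3, 295.8]
orientation: [[-0.978, 0.207, 0.0], [0.207, 0.978, 0.0], [0.0, 0.0, -1.0]]
wrist_force: [-0.2, -0.0, 0.4]
opening: 85.1
gripper_force: 0.0
rotvec [ 0. -0. -0.] d tool [-16.5  -16.64  95.75]
[301.9  237.63]
[303.29 268.86]
[298.01 119.19]
[307.67 299.3 ]
```

View pics/w1.png

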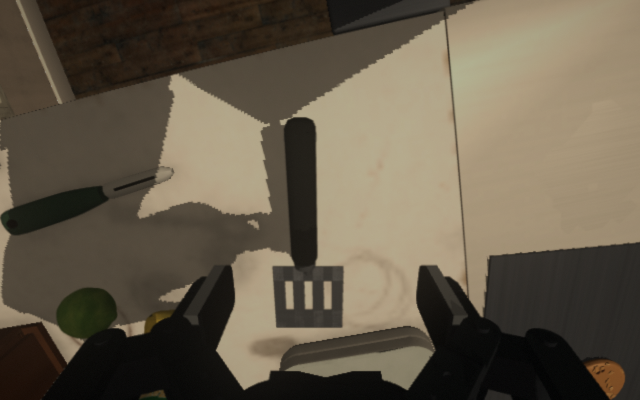

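The wrist view shows the handle centreline at about column 301 and the blade centre at (308,297). The predictions were (302,238) and (308,299), so the pose is confirmed. Descend and grip.

In the tool's units: 20 mm is 4, 15 mm is 3.

```bash
echo '{"steps": [[0, 0, 0, -1.8, -1.8, 2, 85], [0, 0, 0, -1.5, -1.52, 3, 85], [0, 0, 0, 0, 0, 4, 85], [0, 0, 0, 0, 0, 4, 85], [0, 0, 0, 0, 0, 4, 85], [0, 0, 0, 0, 0, 2.2, 85], [0, 0, 0, 0, 0, 0, 85], [0, 0, 0, 0, 0, 0, 85]]}' | python3 drive.py
python3 -c "
from h import *
delta([411.5,-271.9,199],DOWN(-11.8))"
```

```text
time_s: 3.07
ee_pos: [412.0, -269.4, 199.6]
orientation: [[-0.979, 0.202, -0.001], [0.202, 0.979, 0.001], [0.001, 0.001, -1.0]]
wrist_force: [0.2, 0.6, 0.9]
opening: 84.8
gripper_force: 0.0
rotvec [ 0. -0.  0.] d tool [ 0.   -2.56  0.64]
```

In the tool's units: -2.5 mm is -0.5.

```bash
echo '{"steps": [[0, 0, 0, 0, -0.5, 0, 40], [0, 0, 0, 0, 0, 0, 40], [0, 0, 0, 0, 0, 0, 40], [0, 0, 0, 0, 0, 0, 25], [0, 0, 0, 0, 0, 0, 25], [0, 0, 0, 0, 0, 0, 25], [0, 0, 0, 0, 0, 0, 10], [0, 0, 0, 0, 0, 0, 10]]}' | python3 drive.py 80
echo '{"steps": [[0, 0, 0, 0, 0, 0, 10], [0, 0, 0, 0, 0, 0, 10], [0, 0, 0, 0, 0, 0, 10], [0, 0, 0, 0, 0, 0, 10]]}' | python3 drive.py 80
python3 -c "
from h import *
delta([411.5,-271.9,199],DOWN(-11.8));grab('wrist','w2.png');print(r.observe()['wrist_torque'])"
```

```text
time_s: 3.73
ee_pos: [411.4, -273.4, 200.1]
orientation: [[-0.979, 0.204, 0.0], [0.204, 0.979, -0.0], [-0.0, -0.0, -1.0]]
wrist_force: [-1.2, 0.3, 3.5]
opening: 18.5
gripper_force: 78.1
time_s: 4.07
ee_pos: [411.4, -273.4, 200.1]
orientation: [[-0.979, 0.204, 0.0], [0.204, 0.979, -0.0], [-0.0, -0.0, -1.0]]
wrist_force: [-0.9, -0.6, 4.8]
opening: 18.8
gripper_force: 78.3
rotvec [-0.  0.  0.] d tool [0.24 1.5  1.05]
[ 0.04  0.1  -0.02]
```

```bash
echo '{"steps": [[0, 0, 0, 0, 0, -1, 10], [0, 0, 0, 0, 0, -3, 10], [0, 0, 0, 0, 0, -4, 10], [0, 0, 0, 0, 0, -4, 10], [0, 0, 0, 0, 0, -2, 10], [0, 0, 0, 0, 0, 0, 10], [0, 0, 0, 0, 0, 0, 10]]}' | python3 drive.py 80
python3 -c "
from h import *
delta([486,9.6,265],DOWN(-6.85));f=grab('wrist','w3.png');print(r.observe()['wrist_force'],r.observe()['wrist_torque'])
print(proj(f,np.array([411.4,-273.4,0])+Rz(-11.8)@[90,0,r.observe()['ee_pos'][2]-200]))"
```

```text
time_s: 4.7
ee_pos: [411.4, -273.3, 269.7]
orientation: [[-0.979, 0.204, 0.0], [0.204, 0.979, -0.0], [-0.0, -0.0, -1.0]]
wrist_force: [0.3, 0.3, -2.0]
opening: 18.0
gripper_force: 78.2
rotvec [-0.    0.   -0.09] d tool [-15.2  292.2    4.64]
[-0.03 -0.46 -1.39] [0.03 0.1  0.08]
[325.14 362.83]
```

View pics/w3.png

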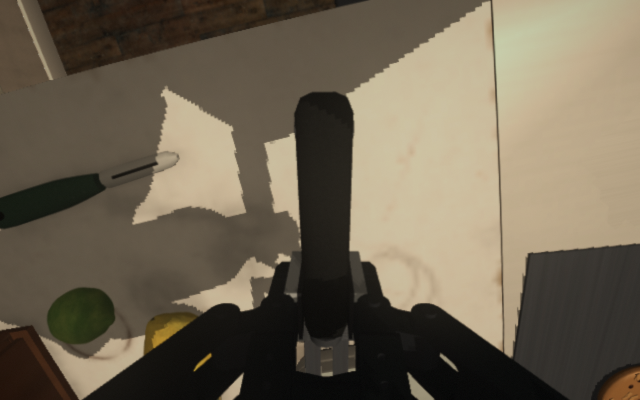

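The turner is held straight and lifted, with the handle centred at column 323. Now carry it over to the sheet.

In the tool's units: -8 mm is -1.6, 40 mm is 8, -0.046 rad is -0.46.

```bash
echo '{"steps": [[0, 0, 0, 0, 4, 0, 10], [0, 0, 0, 0, 7.2, 0, 10], [0, 0, 0, 0, 7.6, 0, 10], [0, 0, 0, 0, 8, 0, 10], [0, 0, 0, 0, 8, 0, 10], [0, 0, 0, 0, 8, 0, 10], [0, 0, -0.4, -1.4, 8, 0, 10], [0, 0, -0.46, -1.6, 5, 0, 10]]}' | python3 drive.py 80
echo '{"steps": [[0, 0, 0, 0, 2.4, 0, 10], [0, 0, 0, 0, 0, 0, 10], [0, 0, 0, 0, 0, 0, 10], [0, 0, 0, 0, 0, 0, 10], [0, 0, 0, 0, 0, 0, 10]]}' | python3 drive.py 80
python3 - <<'E'
from h import *
delta([486,9.6,265],DOWN(-6.85))
for n in('top','scene'):
    f=grab(n,n+'1.png')
t=cv2.imread('pics/top1.png');s=cv2.imread('pics/scene1.png')
a=cv2.resize(t[125:255,290:395],None,fx=3.8,fy=3.8,interpolation=cv2.INTER_CUBIC)
b=cv2.resize(s[150:280,290:395],None,fx=3.8,fy=3.8,interpolation=cv2.INTER_CUBIC)
cv2.imwrite('pics/c3.png',np.hstack([a,b]))
E
```

```text
time_s: 5.42
ee_pos: [481.3, 0.5, 268.3]
orientation: [[-0.993, 0.115, -0.003], [0.115, 0.993, 0.002], [0.003, 0.001, -1.0]]
wrist_force: [0.5, -1.1, -1.0]
opening: 18.8
gripper_force: 78.5
time_s: 5.83
ee_pos: [483.2, 8.3, 269.3]
orientation: [[-0.993, 0.121, -0.001], [0.121, 0.993, 0.0], [0.001, -0.0, -1.0]]
wrist_force: [0.0, 0.2, -0.9]
opening: 18.6
gripper_force: 78.6
rotvec [-0. -0. -0.] d tool [-2.66  1.67  4.25]
```

View pics/c3.png

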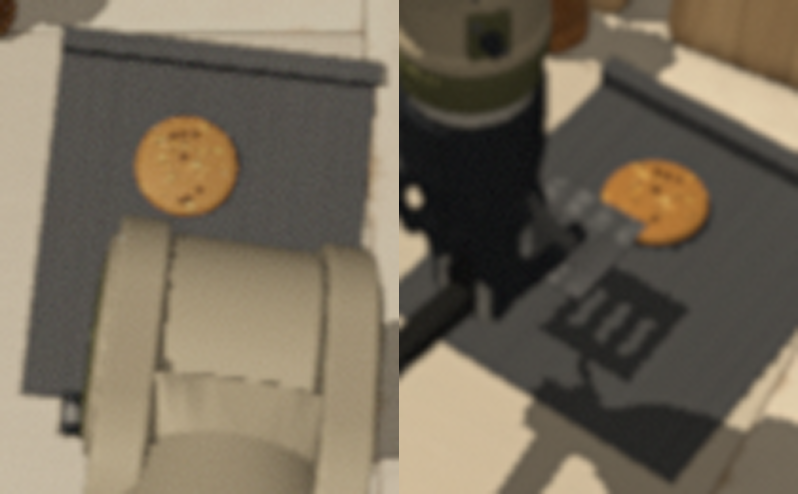

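The picture shows the blade level, just short of the biscuit, with its front-right corner at scene pixel (353,213). I'll check that by projection, then descend with a slight 2° nose-down tilt.

In the tool's units: 20 mm is 4, 18 mm is 3.6, 0.035 rad is 0.35.

```bash
echo '{"steps": [[0, 0, 0, 1.6, 0.32, 3, 10], [0, 0.35, 0, 0, 0, 4, 10], [0, 0, 0, 0, 0, 3.6, 10], [0, 0, 0, 0, 0, 1, 10], [0, 0, 0, 0, 0, 0, 10], [0, 0, 0, 0, 0, 0, 10]]}' | python3 drive.py 80
python3 -c "
from h import *
f=grab('scene','s2.png');print(proj(f,[603.3,-39.5,69]),r.observe()['wrist_force'],r.observe()['ee_pos'])"
echo '{"steps": [[0, 0, 0, 0, 0, 0.4, 10], [0, 0, 0, 0, 0, 0.2, 10], [0, 0, 0, 0, 0, 0, 10], [0, 0, 0, 0, 0, 0, 10]]}' | python3 drive.py 80
echo '{"steps": [[0, 0, 0, 0, 0, 0.2, 10], [0, 0, 0, 0, 0, 0, 10], [0, 0, 0, 0, 0, 0, 10]]}' | python3 drive.py 80
```

```text
time_s: 6.43
ee_pos: [475.2, 11.3, 212.2]
orientation: [[-0.992, 0.12, -0.035], [0.12, 0.993, 0.004], [0.035, 0.0, -0.999]]
wrist_force: [0.2, -0.6, -1.7]
opening: 18.6
gripper_force: 78.6
[355.74 208.84] [-0.08 -0.11 -1.75] [475.53  11.36 212.72]
time_s: 6.82
ee_pos: [475.1, 11.8, 209.3]
orientation: [[-0.992, 0.119, -0.034], [0.119, 0.993, 0.004], [0.034, 0.0, -0.999]]
wrist_force: [0.5, 0.0, -1.8]
opening: 18.6
gripper_force: 78.6
time_s: 7.07
ee_pos: [475.1, 11.8, 208.2]
orientation: [[-0.992, 0.119, -0.034], [0.119, 0.993, 0.004], [0.034, 0.0, -0.999]]
wrist_force: [-1.8, -0.3, 1.0]
opening: 18.4
gripper_force: 78.8
```

Contact comes at about the predicted height. Slide forward.

In the tool's units: -10 mm is -2, -8 mm is -1.6.

```bash
echo '{"steps": [[0, 0, 0, -1.2, 0, -0.02, 10], [0, 0, 0, -2, 0, -0.068, 10], [0, 0, 0, -2, 0, -0.068, 10], [0, 0, 0, -1.6, 0, -0.056, 10], [0, 0, 0, -1.6, 0, -0.056, 10], [0, 0, 0, -1.6, 0, -0.056, 10], [0, 0, 0, -1.6, 0, -0.056, 10], [0, 0, 0, -1.6, 0, -0.056, 10]]}' | python3 drive.py 80
echo '{"steps": [[0, 0, 0, -1.2, 0, -0.04, 10], [0, 0, 0, -1.2, 0, -0.04, 10], [0, 0, 0, -1, 0, -0.034, 10], [0, 0, 0, -0.8, 0, -0.028, 10], [0, 0, 0, 0, 0, 0, 10], [0, 0, 0, 0, 0, 0, 10]]}' | python3 drive.py 80
python3 - <<'E'
from h import *
delta([475.1,11.8,208.2])
f=grab('scene','s3.png');a=cv2.resize(f['frame'][120:280,290:450],None,fx=3.7,fy=3.7,interpolation=cv2.INTER_CUBIC);cv2.imwrite('pics/c4.png',a)
E
```

```text
time_s: 7.73
ee_pos: [541.3, 3.8, 207.7]
orientation: [[-0.992, 0.12, -0.035], [0.119, 0.993, 0.004], [0.035, 0.0, -0.999]]
wrist_force: [-1.2, -0.6, 2.7]
opening: 18.7
gripper_force: 79.1
time_s: 8.23
ee_pos: [562.0, 1.3, 207.8]
orientation: [[-0.992, 0.12, -0.033], [0.119, 0.993, 0.004], [0.033, 0.0, -0.999]]
wrist_force: [0.8, -0.1, 1.3]
opening: 18.5
gripper_force: 79.1
rotvec 0 d tool [87.54  0.05  2.54]
```

View pics/c4.png

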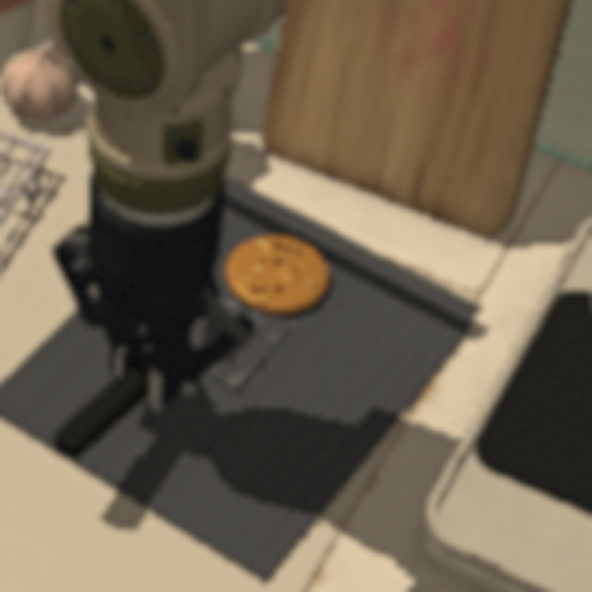

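The biscuit at crop (277,272) has reached the lip, with the blade at its rear edge. Keep sliding under it, watching the force.

In the tool's units: -5 mm is -1, -4 mm is -0.8.

```bash
echo '{"steps": [[0, 0, 0, -0.8, 0, 0.04, 10], [0, 0, 0, -1, 0, -0.034, 10], [0, 0, 0, -1, 0, -0.034, 10], [0, 0, 0, -1, 0, -0.034, 10], [0, 0, 0, -1, 0, -0.034, 10], [0, 0, 0, 0, 0, 0, 10]]}' | python3 drive.py 80
echo '{"steps": [[0, 0, 0, -0.8, 0, -0.028, 10], [0, 0, 0, -1, 0, -0.034, 10], [0, 0, 0, -1, 0, -0.034, 10], [0, 0, 0, -1, 0, -0.034, 10], [0, 0, 0, 0, 0, 0, 10], [0, 0, 0, 0, 0, 0, 10]]}' | python3 drive.py 80
python3 - <<'E'
from h import *
delta([475.1,11.8,208.2])
f=grab('scene','s4.png')
h=cv2.cvtColor(f['frame'],cv2.COLOR_BGR2HSV);m=cv2.inRange(h,(5,90,90),(22,255,255));m[:,:330]=0;m[:150]=0;m[260:]=0;m[:,420:]=0
m=cv2.morphologyEx(m,cv2.MORPH_OPEN,np.ones((3,3)));k=max(cv2.findContours(m,0,2)[0],key=cv2.contourArea);e=cv2.fitEllipse(k);print(e,onz(f,*e[0],14),onz(f,*e[0],18))
E
```

```text
time_s: 8.78
ee_pos: [586.6, -1.7, 207.5]
orientation: [[-0.992, 0.12, -0.033], [0.119, 0.993, 0.004], [0.033, 0.0, -0.999]]
wrist_force: [1.4, 0.1, 1.8]
opening: 18.9
gripper_force: 79.2
time_s: 9.28
ee_pos: [605.2, -3.9, 207.5]
orientation: [[-0.992, 0.12, -0.032], [0.119, 0.993, 0.004], [0.033, 0.0, -0.999]]
wrist_force: [1.5, -0.4, 2.2]
opening: 18.3
gripper_force: 79.1
rotvec 0 d tool [130.97   0.07   3.53]
((478.3807678222656, 176.37234497070312), (35.55893325805664, 237.61231994628906), 101.12103271484375) [ 903.18 -243.     14.  ] [ 898.84 -243.33   18.  ]
```

```bash
cat >> h.py <<'E'
def bisc(f,box,zs):
    x0,y0,x1,y1=box;m=np.zeros(f['frame'].shape[:2],np.uint8);h=cv2.cvtColor(f['frame'],cv2.COLOR_BGR2HSV)
    m[y0:y1,x0:x1]=cv2.inRange(h,(8,120,110),(20,255,255))[y0:y1,x0:x1];m=cv2.morphologyEx(m,cv2.MORPH_OPEN,np.ones((3,3)))
    for k in cv2.findContours(m,0,2)[0]:
        if cv2.contourArea(k)>100:
            e=cv2.fitEllipse(cv2.convexHull(k));print(np.array(e[0]),np.array(e[1]),cv2.boundingRect(k),*[onz(f,*e[0],z) for z in zs])
E
echo '{"steps": [[0, 0, 0, -0.8, 0, -0.028, 10], [0, 0, 0, -0.8, 0, -0.028, 10], [0, 0, 0, -0.6, 0, -0.02, 10], [0, 0, 0, 0, 0, 0, 10], [0, 0, 0, 0, 0, 0, 10]]}' | python3 drive.py 80
python3 - <<'E'
from h import *
delta([475.1,11.8,208.2])
for n in ('s3','s4'):
  f=grab('scene') ; f['frame']=cv2.imread(f'pics/{n}.png');bisc(f,(340,165,392,215),(14,18))
f=grab('scene','s5.png');bisc(f,(340,165,392,215),(14,18))
E
```

```text
time_s: 9.75
ee_pos: [615.5, -5.1, 207.4]
orientation: [[-0.992, 0.12, -0.034], [0.119, 0.993, 0.004], [0.034, 0.0, -0.999]]
wrist_force: [0.7, 0.6, 3.1]
opening: 18.9
gripper_force: 79.2
rotvec 0 d tool [141.33   0.04   4.01]
[364.15 193.34] [20.14 27.79] (351, 184, 28, 20) [701.88 -15.63  14.  ] [698.47 -17.01  18.  ]
[367.94 192.82] [19.11 20.88] (361, 183, 18, 21) [708.18 -22.97  14.  ] [704.74 -24.31  18.  ]
[368.57 193.18] [18.43 19.82] (364, 183, 15, 21) [707.89 -24.85  14.  ] [704.46 -26.19  18.  ]
```

In the tool's units: -3 mm is -0.6, -2 mm is -0.4.

```bash
echo '{"steps": [[0, 0, 0, -0.6, 0, -0.02, 10], [0, 0, 0, -0.4, 0, -0.014, 10], [0, 0, 0, 0, 0, 0, 10], [0, 0, 0, 0, 0, 0, 10]]}' | python3 drive.py 80
echo '{"steps": [[0, -0.2, 0, 0, 0, 0, 10], [0, -0.2, 0, 0, 0, -0.2, 10], [0, -0.2, 0, 0, 0, -0.4, 10], [0, 0, 0, 0, 0, -0.6, 10], [0, 0, 0, 0.2, 0, -0.8, 10], [0, 0, 0, 0.4, 0, -0.8, 10], [0, 0, 0, 0.4, 0, -0.8, 10], [0, 0, 0, 0, 0, 0, 10]]}' | python3 drive.py 80
python3 - <<'E'
from h import *
delta([475.1,11.8,208.2])
f=grab('scene','s6.png');bisc(f,(340,145,400,215),(14,35))
a=cv2.resize(f['frame'][130:270,300:440],None,fx=4,fy=4,interpolation=cv2.INTER_CUBIC);cv2.imwrite('pics/c6.png',a)
E
```

```text
time_s: 10.23
ee_pos: [619.8, -5.6, 207.3]
orientation: [[-0.992, 0.119, -0.036], [0.119, 0.993, 0.004], [0.036, 0.0, -0.999]]
wrist_force: [-1.9, 0.1, 5.1]
opening: 18.7
gripper_force: 79.3
time_s: 10.9
ee_pos: [614.8, -5.0, 225.5]
orientation: [[-0.993, 0.119, 0.026], [0.119, 0.993, -0.003], [-0.026, -0.0, -1.0]]
wrist_force: [1.1, 0.8, -1.9]
opening: 18.6
gripper_force: 78.5
rotvec 0 d tool [141.09   0.04  13.63]
[369.95 186.04] [17.8  18.87] (365, 177, 15, 19) [731.42 -17.09  14.  ] [712.84 -24.31  35.  ]
```

View pics/c6.png

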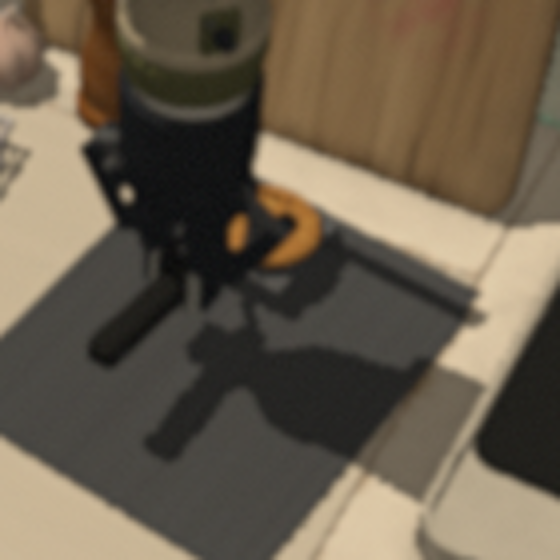

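The biscuit sits on the blade, clear of the sheet (its right part is at crop (275,225), with a separate shadow at (290,290)). Now carry it smoothly to the rack.

```bash
echo '{"steps": [[0, 0, 0, 0.4, 0, -0.8, 10], [0, 0, 0, 0.8, 0, -1.4, 10], [0, 0, 0, 1.4, 0.2, -1.8, 10], [0, 0, 0, 2, 0.6, -1.8, 10], [0, 0, -0.1, 2.4, 1.2, -1.8, 10], [0, 0, -0.15, 2.6, 1.8, -1.6, 10], [0, 0, -0.2, 2.6, 2.4, -1.2, 10], [0, 0, -0.2, 2.6, 2.8, -0.8, 10]]}' | python3 drive.py 80
echo '{"steps": [[0, 0, -0.2, 2.4, 3.2, -0.4, 10], [0, 0, -0.2, 2, 3.4, -0.2, 10], [0, 0, -0.2, 1.6, 3.6, 0, 10], [0, 0, -0.2, 1.2, 3.6, 0, 10], [0, 0, -0.2, 0.8, 3.6, 0, 10], [0, 0, -0.2, 0.4, 3.2, 0, 10], [0, 0, -0.15, 0, 2.8, 0, 10], [0, 0, -0.1, 0, 2.2, 0, 10]]}' | python3 drive.py 80
echo '{"steps": [[0, 0, 0, 0, 1.6, 0, 10], [0, 0, 0, 0, 1, 0, 10], [0, 0, 0, 0, 0.6, 0, 10], [0, 0, 0, 0, 0.2, 0, 10], [0, 0, 0, 0, 0, 0, 10], [0, 0, 0, 0, 0, 0, 10]]}' | python3 drive.py 80
python3 - <<'E'
from h import *
delta([517.2,202,290],DOWN(5.1))
f=grab('scene','s7.png');bisc(f,(240,100,400,260),(80,))
f=grab('top','t7.png');bisc(f,(218,130,300,230),(80,))
E
```

```text
time_s: 11.62
ee_pos: [542.9, 48.4, 281.0]
orientation: [[-0.998, 0.054, 0.027], [0.054, 0.999, -0.003], [-0.027, -0.001, -1.0]]
wrist_force: [0.4, 0.8, -1.9]
opening: 18.5
gripper_force: 78.5
time_s: 12.28
ee_pos: [499.4, 178.1, 281.7]
orientation: [[-0.995, -0.093, 0.025], [-0.093, 0.996, -0.002], [-0.025, -0.005, -1.0]]
wrist_force: [-0.1, -0.7, -2.4]
opening: 18.5
gripper_force: 78.6
time_s: 12.78
ee_pos: [499.3, 193.0, 280.7]
orientation: [[-0.996, -0.089, 0.025], [-0.089, 0.996, -0.003], [-0.024, -0.005, -1.0]]
wrist_force: [0.3, -0.3, -2.9]
opening: 18.5
gripper_force: 78.5
rotvec [-0.01  0.02  0.  ] d tool [-18.9    7.33  -8.89]
[267.36 167.03] [17.23 22.23] (260, 158, 19, 19) [604.81 200.82  80.  ]
[368.53 142.93] [ 9.5  41.07] (362, 125, 14, 36) [805.51  29.34  80.  ]
[387.36 143.89] [23.66 51.  ] (376, 120, 24, 48) [826.37 -13.3   80.  ]
[352.05 116.27] [ 6.62 54.59] (347, 100, 11, 44) [878.98 114.75  80.  ]
[255.01 191.28] [19.33 27.16] (245, 180, 21, 26) [598.63 192.69  80.  ]
```

```bash
python3 - <<'E'
from h import *
f=grab('top');g=grab('scene')
print(proj(f,(593,201,93)),proj(g,(593,201,93)))
a=f['frame'][165:225,232:292];b=g['frame'][140:200,240:300]
cv2.imwrite('pics/c7.png',np.hstack([cv2.resize(x,None,fx=6.6,fy=6.6,interpolation=cv2.INTER_CUBIC) for x in(a,b)]))
E
```

```text
[250.8  192.77] [264.02 166.1 ]
```

View pics/c7.png

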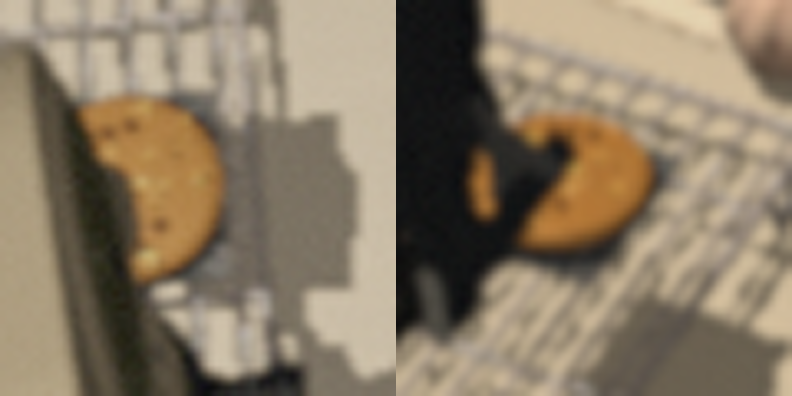

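The top crop shows the biscuit's right edge at column 266 and rows 179 to 208. Its centre is therefore near (252,193.5), against a prediction of (251,193), so it sits centred on the blade. Now I'll compute the lowering and tipping poses.

```bash
cat >> h.py <<'E'
def tp(front,yaw,th):
    Rt=Rz(yaw)@Ro.from_euler('y',th).as_matrix(); return np.array(front)+Rt@[-125,0,200.5],Rt@np.diag([-1,1,-1.])
def seq(L):
    s=r.observe();p,A=np.array(s['ee_pos']),np.array(s['orientation'])
    for a in L:
        q,B=tp(*a);print('rv',Ro.from_matrix(A.T@B).as_rotvec().round(3),'d',A.T@(q-p));p,A=q,B
E
python3 -c "
from h import *
F=[631.7,212.2]
seq([(F+[33],5.1,0.0),(F+[29],5.1,.12),(F+[27.5],5.1,.2),(F+[27],5.1,.3)])"
```

```text
rv [-0.01  0.02  0.  ] d [-7.45  7.59 47.4 ]
rv [0.   0.12 0.  ] d [-24.9   -0.    -9.52]
rv [ 0.    0.08 -0.  ] d [-16.6    0.    -7.86]
rv [0.  0.1 0. ] d [-20.74  -0.   -10.99]
```

In the tool's units: -2 mm is -0.4, 2 mm is 0.4, 0.01 rad is 0.1.

```bash
echo '{"steps": [[0, 0, 0, -0.1, 0.2, 0.6, 10], [-0.05, 0, 0, -0.4, 0.4, 1.2, 10], [0, 0.1, 0, -0.4, 0.4, 1.8, 10], [0, 0.14, 0, -0.4, 0.4, 2, 10], [0, 0, 0, -0.2, 0.12, 1.8, 10], [0, 0, 0, 0, 0, 1.2, 10], [0, 0, 0, 0, 0, 0.7, 10], [0, 0, 0, 0, 0, 0, 10]]}' | python3 drive.py 80
echo '{"steps": [[0, 0, 0, 0, 0, 0, 10], [0, 0, 0, 0, 0, 0, 10]]}' | python3 drive.py 80
python3 -c "
from h import *
F=[631.7,212.2]
seq([(F+[29],5.1,.0),(F+[29],5.1,.12),(F+[27.5],5.1,.2),(F+[27],5.1,.3)])"
```

```text
time_s: 13.65
ee_pos: [506.0, 201.6, 232.9]
orientation: [[-0.996, -0.09, -0.002], [-0.09, 0.996, -0.001], [0.002, -0.001, -1.0]]
wrist_force: [0.7, 0.4, -2.4]
opening: 18.3
gripper_force: 78.6
time_s: 13.82
ee_pos: [506.7, 201.7, 234.8]
orientation: [[-0.996, -0.09, 0.001], [-0.09, 0.996, 0.0], [-0.001, -0.0, -1.0]]
wrist_force: [0.1, 0.1, -2.5]
opening: 18.9
gripper_force: 78.5
rv [-0.  0.  0.] d [-0.48 -0.66  5.26]
rv [0.   0.12 0.  ] d [-24.9   -0.   -13.52]
rv [ 0.    0.08 -0.  ] d [-16.6    0.    -7.86]
rv [0.  0.1 0. ] d [-20.74  -0.   -10.99]
```

The rows are not in the units I measure in: shifts go in units of 5 mm and turns go in units of 0.1 rad. I convert before sending: -2 mm is -0.4, -4.6 mm is -0.92, 0.02 rad is 0.2.

```bash
echo '{"steps": [[0, 0.2, 0, -0.92, -0.12, -0.28, 10], [0, 0.2, 0, -0.84, 0, -0.28, 10], [0, 0.2, 0, -0.84, 0, -0.28, 10], [0, 0.2, 0, -0.82, 0, -0.28, 10], [0, 0.2, 0, -0.82, 0, -0.28, 10], [0, 0.2, 0, -0.82, 0, -0.28, 10], [0, 0.2, 0, -0.82, 0, -0.4, 10], [0, 0.2, 0, -0.82, 0, -0.4, 10]]}' | python3 drive.py 80
echo '{"steps": [[0, 0, 0, 0, 0, 0, 10], [0, 0, 0, 0, 0, 0, 10], [0, 0, 0, 0, 0, 0, 10]]}' | python3 drive.py 80
python3 -c "
from h import *
F=[631.7,212.2]
seq([(F+[27.5],5.1,.16),(F+[27.],5.1,.3)])
B=lambda d:F+d
seq([(F+[27.],5.1,.3),([621.7,211.3,27],5.1,.3)])
f=grab('scene');bisc(f,(240,100,330,260),(40,));f=grab('top','t8.png');bisc(f,(218,160,290,230),(40,))"
```

```text
time_s: 14.48
ee_pos: [541.3, 204.2, 245.3]
orientation: [[-0.983, -0.09, -0.157], [-0.089, 0.996, -0.014], [0.158, 0.0, -0.987]]
wrist_force: [0.4, 0.2, -2.5]
opening: 19.0
gripper_force: 78.5
time_s: 14.73
ee_pos: [540.7, 204.2, 244.7]
orientation: [[-0.983, -0.09, -0.157], [-0.089, 0.996, -0.014], [0.158, -0.0, -0.987]]
wrist_force: [0.1, 0.5, -2.2]
opening: 18.7
gripper_force: 78.5
rv [-0.  0.  0.] d [ 0.17 -0.1  -0.64]
rv [ 0.    0.14 -0.  ] d [-29.28   0.   -14.99]
rv [-0.    0.14  0.  ] d [-29.13  -0.14 -15.59]
rv [0. 0. 0.] d [ 9.59 -0.01  2.97]
[267.53 179.86] [13.57 21.01] (258, 172, 20, 15) [599.86 200.86  40.  ]
[257.31 191.13] [10.71 22.67] (251, 183, 13, 20) [605.56 191.84  40.  ]
```

In the tool's units: -7.3 mm is -1.46, 5 mm is 1, 0.035 rad is 0.35.

```bash
echo '{"steps": [[0, 0.35, 0, -1.46, 0, -0.8, 10], [0, 0.35, 0, -1.46, 0, -0.8, 10], [0, 0.35, 0, -1.46, 0, -0.8, 10], [0, 0.35, 0, -1.46, 0, -0.76, 10], [0, 0, 0, 0.4, 0, 0.12, 10], [0, 0, 0, 0.8, 0, 0.24, 10], [0, 0, 0, 1, 0, 0.3, 10], [0, 0, 0, 1, 0, 0.3, 10]]}' | python3 drive.py 80
python3 -c "
from h import *
F=[631.7,212.2]
seq([(F+[27.],5.1,.3)])
f=grab('scene');bisc(f,(240,100,330,260),(40,));f=grab('top','t9.png');bisc(f,(218,160,290,230),(40,))"
```

```text
time_s: 15.5
ee_pos: [554.7, 205.5, 254.1]
orientation: [[-0.952, -0.09, -0.293], [-0.086, 0.996, -0.027], [0.294, -0.0, -0.956]]
wrist_force: [0.1, 0.0, -0.5]
opening: 18.7
gripper_force: 78.7
rv [-0.  0.  0.] d [-16.    -0.19  -6.41]
[266.92 177.02] [15.88 25.16] (256, 169, 24, 16) [607.15 207.67  40.  ]
[257.77 187.78] [ 9.87 20.58] (253, 179, 11, 20) [613.98 190.78  40.  ]
```

In the tool's units: 7 mm is 1.4, 6 mm is 1.2.

```bash
echo '{"steps": [[0, 0, 0, 1, 0, 0.24, 10], [0, 0, 0, 1.2, 0, 0.32, 10], [0, 0, 0, 1.2, 0, 0.32, 10], [0, 0, 0, 1.2, 0, 0.36, 10], [0, 0, 0, 1.4, 0, 0.42, 10], [0, 0, 0, 1.4, 0, 0.42, 10], [0, 0, 0, 1.4, 0, 0.42, 10], [0, 0, 0, 1.4, 0, 0.42, 10]]}' | python3 drive.py 80
python3 -c "
from h import *
f=grab('scene','s10.png');bisc(f,(240,100,330,260),(36,));f=grab('top','t10.png');bisc(f,(218,160,290,230),(36,));print(r.observe()['wrist_force'])"
```

```text
time_s: 16.27
ee_pos: [502.2, 200.7, 255.0]
orientation: [[-0.952, -0.09, -0.294], [-0.086, 0.996, -0.027], [0.295, -0.0, -0.955]]
wrist_force: [-0.2, 0.3, -0.9]
opening: 18.5
gripper_force: 78.6
[266.73 178.85] [20.03 25.54] (256, 169, 24, 21) [604.76 207.01  36.  ]
[285.1  104.67] [13.01 30.28] (270, 100, 31, 12) [878.42 330.46  36.  ]
[255.98 190.26] [14.08 23.87] (249, 179, 15, 24) [608.44 195.62  36.  ]
[ 0.8   0.9  -1.95]
```

In the tool's units: 4 mm is 0.8, 3 mm is 0.6, -0.08 rad is -0.8.

```bash
echo '{"steps": [[0, 0, 0, 2, 0, 0.6, 10], [0, 0, 0, 2.8, 0, 0.8, 10], [0, 0, 0, 4, 0, 1, 10], [0, 0, 0, 5, 0, 0, 10], [0, -0.7, 0, 4, 0, -3, 10], [0, -0.7, 0, 2, 0, -4, 10], [0, -0.8, 0, 0, 0, -4, 10], [0, -0.8, 0, 0, 0, -3, 10]]}' | python3 drive.py 80
echo '{"steps": [[0, 0, 0, 0, -4, 0, 10], [0, 0, 0, 0, -6, 0, 10], [0, 0, 0, 0, -7.2, 0, 10], [0, 0, 0, 0, -7.2, 0, 10], [0, 0, 0, 0, -7.2, 0, 10], [0, 0, 0, 0, 0, 0, 10], [0, 0, 0, 0, 0, 0, 10]]}' | python3 drive.py 80
python3 -c "
from h import *
t=grab('top','t11.png');bisc(t,(180,150,290,230),(36,));f=grab('scene','s11.png');bisc(f,(190,130,330,240),(36,))
for q in [(562.9,335),(560.1,330.),(643.6,332.9)]: print(proj(f,(*q,36)),proj(t,(*q,36)))
print(proj(f,(611,207,36)))"
```

```text
time_s: 17.03
ee_pos: [418.5, 193.2, 342.4]
orientation: [[-0.996, -0.09, 0.006], [-0.09, 0.996, 0.001], [-0.006, 0.0, -1.0]]
wrist_force: [0.8, -0.1, -1.6]
opening: 18.4
gripper_force: 78.6
time_s: 17.62
ee_pos: [432.9, 34.0, 340.8]
orientation: [[-0.996, -0.085, 0.001], [-0.085, 0.996, 0.0], [-0.001, -0.0, -1.0]]
wrist_force: [-0.5, 0.5, -1.5]
opening: 18.5
gripper_force: 78.9
[201.13 209.85] [26.38 27.03] (188, 198, 27, 25) [560.2  330.36  36.  ]
[250.26 190.73] [25.56 26.52] (238, 179, 26, 25) [607.32 209.81  36.  ]
[201.07 176.6 ] [25.49 27.  ] (188, 164, 27, 26) [643.78 332.8   36.  ]
[216.   173.24] [18.94 26.79] (203, 164, 27, 20) [556.76 327.92  36.  ]
[235.31 153.16] [17.86 25.54] (223, 145, 26, 18) [640.37 330.58  36.  ]
[215.31 170.73] [199.28 208.78]
[216.18 172.12] [201.27 209.89]
[235.35 152.12] [201.03 176.67]
[268.16 177.29]
```

The biscuit lies at (607,210), about (−4,−55) in the rack's frame, and looks circular from above. The two cooling ones have not moved. Now return the turner to its original spot.

```bash
echo '{"steps": [[0, 0, 0.4, 0, -3, 0, 10], [0, 0, 0.5, 0, -5.6, 0, 10], [0, 0, 0.5, 0, -7.2, 0, 10], [0, 0, 0.5, 0, -7.2, 1, 10], [0, 0, 0.5, 0, -7.2, 1, 10], [0, 0, 0.5, 0, -7.2, 2, 10], [0, 0, 0, 0, -7.2, 3, 10], [0, 0, 0, 0, -7.2, 3, 10]]}' | python3 drive.py 80
echo '{"steps": [[0, 0, 0, 0, -6, 2, 10], [0, 0, 0, 0, -2, 1, 10], [0, 0, 0, 0, 0, 0, 10], [0, 0, 0, 0, 0, 0, 10], [0, 0, 0, 0, 0, 0, 10]]}' | python3 drive.py 80
python3 -c "
from h import *
delta([410,-273.1,203],DOWN(-11.8))"
```

```text
time_s: 18.38
ee_pos: [410.9, -221.3, 290.5]
orientation: [[-0.981, 0.195, 0.002], [0.195, 0.981, -0.001], [-0.002, -0.0, -1.0]]
wrist_force: [0.0, -0.0, -2.2]
opening: 18.4
gripper_force: 79.0
time_s: 18.8
ee_pos: [403.0, -258.8, 275.8]
orientation: [[-0.981, 0.196, 0.0], [0.196, 0.981, 0.001], [-0.0, 0.001, -1.0]]
wrist_force: [-0.8, -0.6, -1.8]
opening: 18.9
gripper_force: 78.9
rotvec [0.   0.   0.01] d tool [ -9.64 -12.73  72.84]
```

```bash
echo '{"steps": [[0, 0, 0.09, -0.8, -1.2, 1, 10], [0, 0, 0, -1.12, -1.34, 3, 10], [0, 0, 0, 0, 0, 3.6, 10], [0, 0, 0, 0, 0, 3.6, 10], [0, 0, 0, 0, 0, 2.2, 10], [0, 0, 0, 0, 0, 0.8, 10], [0, 0, 0, 0, 0, 0, 10], [0, 0, 0, 0, 0, 0, 10]]}' | python3 drive.py 80
echo '{"steps": [[0, 0, 0, 0, 0, 0.16, 10], [0, 0, 0, 0, 0, 0.16, 10], [0, 0, 0, 0, 0, 0, 10], [0, 0, 0, 0, 0, 0, 10]]}' | python3 drive.py 80
```

```text
time_s: 19.47
ee_pos: [409.9, -274.4, 205.1]
orientation: [[-0.978, 0.206, 0.001], [0.206, 0.978, -0.001], [-0.001, -0.0, -1.0]]
wrist_force: [0.1, -1.3, -0.9]
opening: 18.6
gripper_force: 78.9
time_s: 19.8
ee_pos: [409.5, -274.8, 203.5]
orientation: [[-0.978, 0.207, 0.001], [0.207, 0.978, -0.001], [-0.001, -0.0, -1.0]]
wrist_force: [0.3, 0.1, -1.9]
opening: 18.4
gripper_force: 78.9
```

```bash
echo '{"steps": [[0, 0, 0, 0, 0, 0.2, 10], [0, 0, 0, 0, 0, 0.2, 10], [0, 0, 0, 0, 0, 0, 10], [0, 0, 0, 0, 0, 0, 10]]}' | python3 drive.py 80
echo '{"steps": [[0, 0, 0, 0, 0, 0.12, 10], [0, 0, 0, 0, 0, 0, 10], [0, 0, 0, 0, 0, 0, 10]]}' | python3 drive.py 80
```

```text
time_s: 20.13
ee_pos: [409.2, -274.7, 200.9]
orientation: [[-0.978, 0.207, 0.0], [0.207, 0.978, 0.0], [-0.0, 0.0, -1.0]]
wrist_force: [-0.5, 0.8, -1.8]
opening: 18.6
gripper_force: 78.9
time_s: 20.38
ee_pos: [409.3, -274.8, 200.5]
orientation: [[-0.978, 0.207, 0.001], [0.207, 0.978, -0.0], [-0.001, -0.0, -1.0]]
wrist_force: [-0.8, 0.5, -0.8]
opening: 19.1
gripper_force: 79.1
```

In the tool's units: 0.5 mm is 0.1.

```bash
echo '{"steps": [[0, 0, 0, 0, 0, 0.1, 10], [0, 0, 0, 0, 0, 0, 10], [0, 0, 0, 0, 0, 0, 10]]}' | python3 drive.py 80
echo '{"steps": [[0, 0, 0, 0, 0, 0, 22], [0, 0, 0, 0, 0, 0, 30], [0, 0, 0, 0, 0, 0, 45], [0, 0, 0, 0, 0, 0, 60], [0, 0, 0, 0, 0, 0, 85], [0, 0, 0, 0, 0, 0, 85], [0, 0, 0, 0, 0, 0, 85], [0, 0, 0, 0, 0, 0, 85]]}' | python3 drive.py 30
```

```text
time_s: 20.63
ee_pos: [409.4, -274.8, 200.2]
orientation: [[-0.978, 0.207, 0.001], [0.207, 0.978, -0.0], [-0.001, -0.0, -1.0]]
wrist_force: [-1.9, -0.3, 3.4]
opening: 18.7
gripper_force: 79.6
time_s: 21.3
ee_pos: [409.3, -274.7, 199.9]
orientation: [[-0.978, 0.207, 0.001], [0.207, 0.978, -0.0], [-0.001, 0.0, -1.0]]
wrist_force: [0.3, 0.3, -0.4]
opening: 84.7
gripper_force: 0.0
```

```bash
echo '{"steps": [[0, 0, 0, 0, 0, -2, 85], [0, 0, 0, 0, 0, -4, 85], [0, 0, 0, 0, 0, -5, 85], [0, 0, 0, 0, 0, -6, 85], [0, 0, 0, 0, 0, -6, 85], [0, 0, 0, 0, 0, -4, 85], [0, 0, 0, 0, 0, 0, 85]]}' | python3 drive.py 
echo '{"steps": [[0, 0, 0, 2, 0, 0, 85], [0, 0, 0, 3, 0, 0, 85], [0, 0, 0, 3, 0, 0, 85], [0, 0, 0, 0, 0, 0, 85], [0, 0, 0, 0, 0, 0, 85], [0, 0, 0, 0, 0, 0, 85]]}' | python3 drive.py
python3 - <<'E'
from h import *
t=grab('top','t12.png');bisc(t,(180,150,290,230),(36,));s=grab('scene','s12.png');bisc(s,(190,130,330,240),(36,));print(proj(s,(607.3,209.8,36)))
w=grab('wrist','w12.png')
h=cv2.cvtColor(w['frame'],cv2.COLOR_BGR2GRAY)
for n,f,p in (('top',t,(447,235)),('w',w,None)):
    print(n,proj(f,np.array([409.4,-274.8,0])+Rz(-11.9)@[90,0,2]),proj(f,np.array([409.4,-274.8,0])+Rz(-11.9)@[-60,0,62]))
a=t['frame'][205:310,405:505];b=w['frame']
b=cv2.resize(b,(660,412));a=cv2.resize(a,None,fx=1.4,fy=3.9) if 0 else cv2.resize(a,(130,137))
o=np.zeros((600,800,3),np.uint8);o[:412,:660]=b;o[:137,665:795]=a
o[414:600,:560]=cv2.resize(s['frame'][125:218,180:460],(560,186));cv2.imwrite('pics/end.png',o)
E
```

```text
time_s: 21.88
ee_pos: [410.4, -275.7, 340.5]
orientation: [[-0.978, 0.207, 0.007], [0.207, 0.978, -0.006], [-0.008, -0.005, -1.0]]
wrist_force: [0.4, -0.5, 0.7]
opening: 85.0
gripper_force: 0.0
time_s: 22.38
ee_pos: [369.9, -266.4, 334.4]
orientation: [[-0.978, 0.208, 0.0], [0.208, 0.978, 0.0], [-0.0, 0.0, -1.0]]
wrist_force: [0.5, -0.8, -0.3]
opening: 85.0
gripper_force: 0.0
[201.13 209.79] [26.12 27.22] (188, 198, 27, 25) [560.36 330.36  36.  ]
[250.28 190.76] [25.51 26.7 ] (238, 179, 26, 25) [607.25 209.77  36.  ]
[201.01 176.58] [25.54 27.1 ] (188, 164, 27, 26) [643.84 332.96  36.  ]
[266.26 178.9 ] [19.82 26.95] (253, 169, 27, 21) [604.03 207.9   36.  ]
[216.01 173.25] [19.1  26.79] (203, 164, 27, 20) [556.75 327.89  36.  ]
[235.36 153.21] [17.99 25.53] (223, 145, 26, 18) [640.27 330.37  36.  ]
[266.38 177.8 ]
top [448.62 234.13] [446.29 293.94]
w [325.15 295.47] [325.05 177.2 ]
```

The biscuit's scene-versus-top offset (−3,−2 mm) matches the neighbouring biscuits', so it is flat at the same height. I've used all ten picture views, so I'll check the turner numerically.

```bash
python3 - <<'E'
from h import *
for n in('top0','t12'):
    g=cv2.cvtColor(cv2.imread(f'pics/{n}.png'),cv2.COLOR_BGR2GRAY)
    for nm,b,th in(('blade',(428,216,470,252),110),('handle',(432,255,456,306),60)):
        x0,y0,x1,y1=b;m=(g[y0:y1,x0:x1]<th).astype(np.uint8);k=max(cv2.findContours(m,0,2)[0],key=cv2.contourArea)+np.array([x0,y0]);print(n,nm,cv2.minAreaRect(k))
E
```

```text
top0 blade ((446.6081237792969, 235.85134887695312), (24.166650772094727, 30.085018157958984), 9.462322235107422)
top0 handle ((445.51531982421875, 279.11944580078125), (7.360998153686523, 44.516517639160156), 6.709836483001709)
t12 blade ((447.6891784667969, 236.3648681640625), (24.166650772094727, 29.42742156982422), 9.462322235107422)
t12 handle ((446.0, 280.0), (44.0, 18.0), 90.0)
```

```bash
python3 -c "
from rig import r
print(r.sign_off())"
```

```text
the job is handed in; nothing more can be done
None
```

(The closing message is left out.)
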